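# Fit the through-axle into the hub on its stand

## Robot

A 6-joint arm with a two-finger parallel gripper is mounted at the origin on a cart in front of the work surface, level with it; the furniture and walls round the work are solid. World frame = base frame: x ahead of the robot, y to its left, z up, the work surface at z = 0. Lengths are in m, angles in degrees, forces in N, time in s.
With the tool pointing down it reaches from about 0.4 to 0.825 m from the base axis. Payload 7 kg.
Tool frame: the origin (TCP) lies midway between the tips of the shut fingers; the grasp point (between the pads) lies 19 mm behind it; z points along the fingers, y is the direction in which the jaws open and shut (so a half turn about z gives the same grasp; the last joint's range is limited). The gripper opens to 88 mm and grips with 3 to 60 N. Pads are 19 mm wide; open, the fingers measure 130 mm over their backs; the gripper's body (78 mm by 193 mm) begins 47 mm behind the grasp point.
Start: joints at [-51.217, 20.546, 0.682, 0, -70.136, -16.507], TCP at [0.256, -0.625, 0.227] pointing down, gripper open.
Joint ranges: [-176.03, 176.03], [-82.01, 121.73], [-58.28, 71.71], [-173.87, 95.51], [-174.79, -0.11], [-173.66, 173.66]. Speed limits (degrees/s): [136.94, 136.94, 172.46, 180, 180, 180].

## Interface

Orientations are given as [roll, pitch, yaw] about the fixed x, y, z axes, in that order (R = Rz(yaw) Ry(pitch) Rx(roll)).
In Python, from plant import sensors, cams, job gives the robot as it stands.
- The arm moves only by the tool move_arm, never from a script. Its argument "commands" is a list of rows, each a list of 7 numbers: the finger opening in cm, from 0 to 8.76, then the shift along the tool's x, y, z in cm, then the turn, a rotation vector about the tool's x, y, z in rad. In form: [[hand, x, y, z, wx, wy, wz], ...]. A call has exactly 8 rows; each row is the pose to reach, as a shift and turn from the pose commanded when the call began, along the tool's axes at that moment; what a row does not reach only later rows make up. A row lasts 1/8 s, in which the tool goes at most 62.5 mm and 10.7 degrees, less where a joint would pass 70% of its speed; a pose out of reach is approached as far as the arm can. A call with a gripper value outside its range is refused whole. The fingers move at their own pace and stop on an object; the grip force is fixed at half the most. Time passes only in rows, so rows that repeat a pose let the fingers close, or fill a call up. It gives the time, the measured TCP pose, the force and the opening at its end, in the units of the state.
- sensors.get_obs(): the state, without advancing time (a new reading comes with each control period).
- cams.snapshot(name): name is "scene" or "top" or "wrist"; returns a dict with "frame" (420x560x3 uint8, red, green, blue), "camera_matrix" (3x3 intrinsics, pixels), "R" (3x3) and "t" (3): a world point X has camera coordinates R X + t. Camera axes: x right, y down, z forward; pixel columns grow to the right and rows downward; lengths in m; the calibration is good to about 2 mm. A picture is of the moment at which its call begins. There is no depth.
- job.close_job(): hands the job in, once; it reports no verdict.
The state is a dict: "clock": time; "joint_pos": joint angles; "qvel": joint speeds; "tau": joint torques, N m; "tool_pos": TCP position; "orientation": TCP orientation; "force": force on the tool from outside, world axes, zero at the start; "moment": the same for the moment, N m; "opening": finger opening in m.
Only numpy, scipy, OpenCV 4.12 (cv2) and the standard library are available. Lean on these libraries where they do the work, as an engineer would, in place of code of your own. Each camera call takes 0.05 s, during which the arm holds its last target.

## Task

Take the axle out of its wooden rack and push it through the front plate of the metal stand, the hub that sits in the stand and the rear plate, until the underside of the axle's knob sits fully home against the front plate. Leave the hub in its cradle, let go of the axle, and leave the other things around the work where they are.

Things in the scene. Friction and masses are not known exactly. Their poses are not given: they have to be found in the camera images.
- axle: Loose axle, 130 g: round steel shank 15 mm thick, 110 mm long, and a ribbed plastic knob 26 mm thick, 38 mm long. Origin on the centreline at the shoulder where they meet; its x axis points along the shank to the tip (knob from x = 0 to -38 mm). Centre of mass near x = +44 mm. Roll about x is arbitrary. It starts lying level in the rack, centreline 50 mm above the work surface.
- axle_tip (a point): Centre of the axle's tip, 110 mm along its +x from the shoulder. The last 12 mm of the shank taper to 8 mm thick.
- axle_knob (a point): Middle of the axle's knob, on its centreline, at x = -19 mm of the axle. If the half-inserted axle hangs knob-down it binds when pushed: first raise the knob until the axle is level with the hole, then push.
- axle_rack: Fixed wooden rack. Origin on the work surface straight below the stored axle's shoulder, x towards its tip, z up. Base board 165 x 70 x 8 mm. The knob lies in an open-topped pocket with walls 62.5 mm high, 3 mm off it: no room for fingers. Two notched blocks, 64.5 mm high, at x = 1 to 11 and 87 to 97 mm carry the shank. The axle lifts straight out; 30 mm clears the rack.
- rack_gap (a point): Point on the stored axle's centreline at x = 49 mm of the rack, 50 mm above the work surface: middle of the 76 mm gap between the blocks, where the shank is free on both sides and down to the base board.
- hub_stand: Fixed steel stand. Origin on the work surface, x along the bore from front plate to rear plate, z up. Two upright plates 10 mm thick, 62 mm wide, 87 mm high; outer faces at x = -44 (front) and +44 mm (rear). Base plate 100 mm wide, x = -63 to +82 mm, 8 mm thick. Each plate has an 18.5 mm hole, axis 65 mm high. The rear plate carries a tube 27 mm long, closed at its end; the front plate has none.
- front_hole (a point): Centre of the hole's mouth in the outer face of the stand's front plate, 65 mm above the work surface; axes as the stand's, so +x is the direction of insertion. Home: the axle's shoulder at this point, 5 mm left beyond the tip; under 15 N of push suffices. Half-way in, the axle can be let go: plate and hub hold it, the knob sinking by up to 9 mm.
- hub: Loose bare aluminium hub, 300 g, 64 mm long, two flanges 54 mm across, lying between the stand's plates in a V cradle, in line with the holes to about 1.5 mm; bore about 19.5 mm. Origin: its centre; x along the bore. It can roll but stays in place by itself.
- freewheel: Bystander: dark five-speed freewheel (stack of toothed sprockets) lying flat, 101 mm across, 34 mm high. Origin: centre of its underside.
- tape_roll: Bystander: roll of dark tape lying flat, 62 mm across, 19 mm high. Origin: centre of its underside.
- oil_bottle: Bystander: slim bottle with a long thin spout, 45 mm across, 165 mm high. Origin: centre of its underside.
- tyre_lever_1: Bystander: dark plastic tyre lever lying flat, 117 mm long along its y axis, 17 mm wide, 11 mm high. Origin: centre of its underside.
There are look-alikes about, which are no part of the job. Of the things that look like the hub, the smaller one is meant.

How it is judged (in metres and radians):
On the way, in this order (a step that is already met when the one before it is completed fails the run):
1. the axle has been lifted out of the rack (z of axle in the frame of axle_rack above 0.07 m), for 0.1 s.
2. the tip is inside the front plate's hole (x of axle_tip in the frame of front_hole above 0.012 m and y of axle_tip in the frame of front_hole between -0.006 and 0.006 m and z of axle_tip in the frame of front_hole between -0.006 and 0.006 m), for 0.1 s.
At the end, for the whole second after the job is handed in: The axle passes through front plate, hub and rear plate, with the shoulder of its knob within 4 mm of the front plate's outer face, centred within 4 mm and in line with the holes within 4 degrees; the hub lies in its cradle within 6 mm of its place; all is at rest (x of axle in the frame of front_hole above -0.004 m and y of axle in the frame of front_hole between -0.004 and 0.004 m and z of axle in the frame of front_hole between -0.004 and 0.004 m and y of axle_tip in the frame of front_hole between -0.006 and 0.006 m and z of axle_tip in the frame of front_hole between -0.006 and 0.006 m and angle between the x axis of axle and the x axis of hub_stand, either way round below 0.07 rad and x of hub in the frame of hub_stand between -0.006 and 0.006 m and y of hub in the frame of hub_stand between -0.006 and 0.006 m and z of hub in the frame of hub_stand between 0.057 and 0.071 m and linear speed of each of axle, hub below 0.02 m/s); the robot touches nothing.
It fails at once if freewheel pushed more than 3 cm or upset (distance of freewheel from where it was at the start of the episode above 0.03 m or angle between freewheel's own z axis and vertical above 0.5 rad).
It fails at once if tape roll pushed more than 3 cm or upset (distance of tape_roll from where it was at the start of the episode above 0.03 m or angle between tape_roll's own z axis and vertical above 0.5 rad).
It fails at once if oil bottle pushed more than 3 cm or upset (distance of oil_bottle from where it was at the start of the episode above 0.03 m or angle between oil_bottle's own z axis and vertical above 0.5 rad).
It fails at once if tyre lever pushed more than 3 cm or upset (distance of tyre_lever_1 from where it was at the start of the episode above 0.03 m or angle between tyre_lever_1's own z axis and vertical above 0.5 rad).
It also fails if it takes over 51 s, if anything falls off the work surface, if the arm or the gripper's body presses on something with over 40 N, if the wrist force passes 120 N, or if a joint passes its speed limit or range.

## Working session

There is one attempt and no reset: what is moved stays moved. The work goes in short steps, Python scripts to look and compute and a tool call to move; the robot and the scene stay as the last step left them, time stands still between calls to the robot, and variables do not carry over. Pictures are saved under pics/ and viewed, and the job is handed in when it is done.

Besides the shell and the picture viewer there is one more tool, called by a JSON object that holds its "name" and its "arguments", one argument or row to a line. move_arm: Moves the arm, as the interface text tells. Its arguments: {"type":"object","properties":{"commands":{"type":"array"}},"required":["commands"]}

```bash
mkdir -p pics; ls
cat > h.py <<'E'
import numpy as np, cv2
from plant import sensors, cams, job
def snap(n,f):
    s=cams.snapshot(n); cv2.imwrite(f'pics/{f}.png',s['frame'][:,:,::-1]); np.savez(f'pics/{f}.npz',**{k:np.array(v) for k,v in s.items()}); return s
def load(f): return dict(np.load(f'pics/{f}.npz'))
def proj(s,X):
    c=s['R']@np.array(X,float)+np.ravel(s['t']); p=s['camera_matrix']@c; return p[:2]/p[2]
def ray(s,uv,z):
    d=np.linalg.inv(s['camera_matrix'])@np.array([uv[0],uv[1],1.]); R=s['R']; C=-R.T@np.ravel(s['t']); d=R.T@d
    return C+d*(z-C[2])/d[2]
def crop(f,x0,y0,x1,y1,k,o):
    im=cv2.imread(f'pics/{f}.png')[y0:y1,x0:x1]; cv2.imwrite(f'pics/{o}.png',cv2.resize(im,None,fx=k,fy=k,interpolation=cv2.INTER_CUBIC))
E
python3 - <<'E'
from h import *
for n in ['scene','top','wrist']:
    s=snap(n,n+'0'); print(n,(-s['R'].T@np.ravel(s['t'])).round(3),s['R'].round(2).tolist())
print(sensors.get_obs())
E
```

```text
pics
scene [-0.227  1.162  0.785] [[-0.81, -0.59, 0.02], [-0.3, 0.38, -0.88], [0.51, -0.71, -0.48]]
top [0.443 0.084 1.039] [[-0.01, -1.0, -0.01], [-1.0, 0.01, -0.08], [0.08, 0.01, -1.0]]
wrist [ 0.185 -0.654  0.383] [[-0.38, 0.93, 0.0], [0.89, 0.36, 0.28], [0.26, 0.11, -0.96]]
{'clock': 0.15, 'joint_pos': array([-5.12155009e+01,  2.05828146e+01,  6.46998415e-01, -1.40193472e-02,
       -7.01355864e+01, -1.65054214e+01]), 'qvel': array([ 0.01290604, -0.07519115,  0.10549056,  0.12623701, -0.03229308,
        0.06751366]), 'tau': array([ 3.83535425e-04, -5.83276212e+01,  2.93285358e+01,  7.00109303e+00,
        8.68845818e-03, -1.18630724e-04]), 'tool_pos': array([ 0.25572851, -0.62429706,  0.22583964]), 'orientation': array([ 1.79927795e+02, -7.64989200e-03, -1.57725689e+02]), 'force': array([-0.61927292,  0.43980831, -0.11891286]), 'moment': array([-0.00534357,  0.02543509, -0.0150733 ]), 'opening': 0.08740562798029916}
```

View pics/scene0.png

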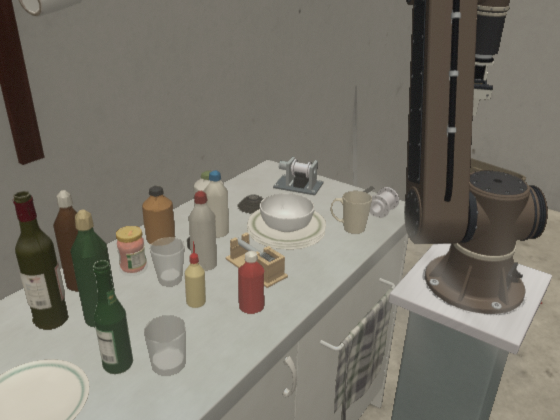

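View pics/top0.png

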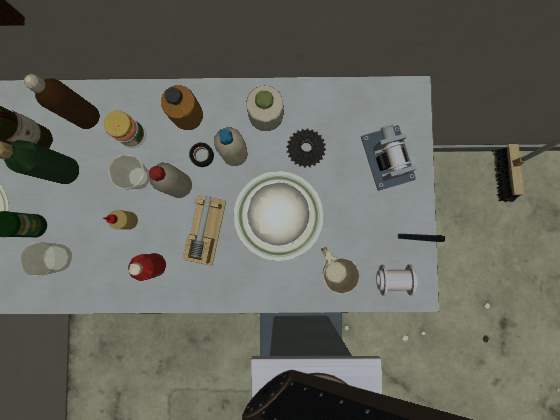

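View pics/wrist0.png

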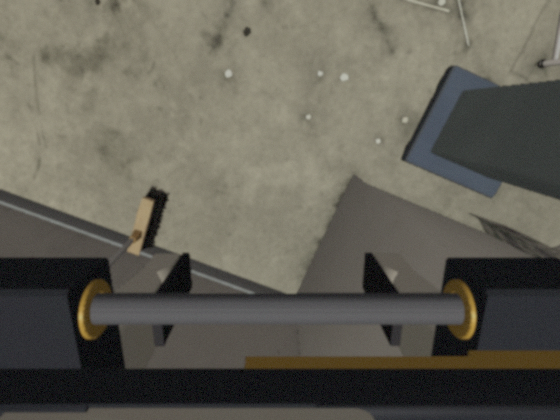

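Run:
```python
from h import *
crop('top0',165,180,245,280,7,'c1');crop('top0',345,110,435,205,6,'c2');crop('scene0',210,130,350,300,4,'c3')
s=load('top0');print(s['camera_matrix'])
```

```text
[[414.21701542   0.         276.58489103]
 [  0.         414.21701542 206.53310122]
 [  0.           0.           1.        ]]
```

View pics/c1.png

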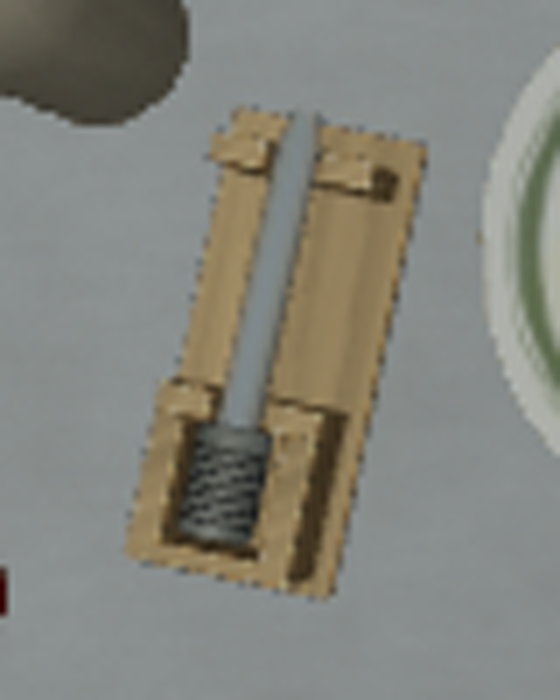

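View pics/c2.png

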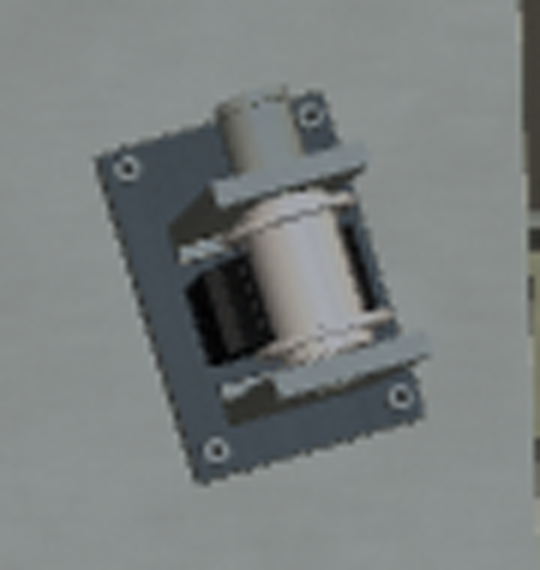

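View pics/c3.png

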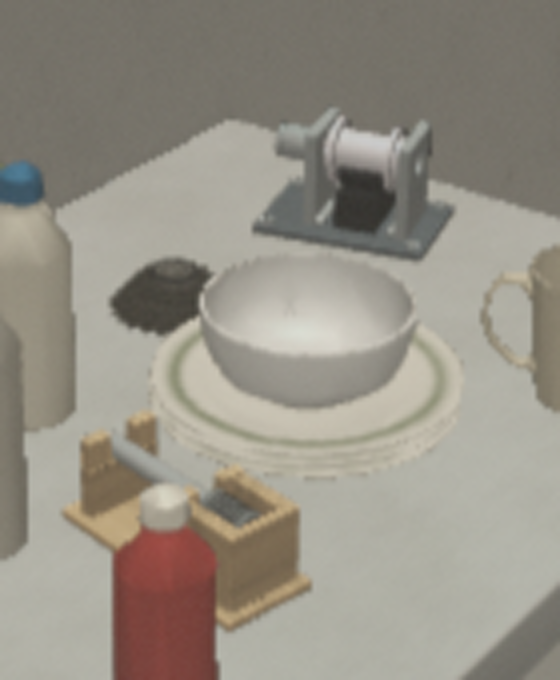

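Run:
```python
from h import *
from scipy.optimize import least_squares
s=load('top0')
f=lambda u,v:(165+u/7,180+v/7)
a=ray(s,f(240,428),.055);b=ray(s,f(303,112),.05);print('sh',a,'tip',b,np.linalg.norm(b-a),np.degrees(np.arctan2(b[1]-a[1],b[0]-a[0])))
# rack base corners (x -44?..), use edges z .008
for p in [(232,108),(425,148),(127,552),(332,598)]: print('rack',ray(s,f(*p),.008 if p[0]>232 else .008))
g=lambda u,v:np.array((345+u/6,110+v/6))
L=[((82,50,8),(97,158)),((82,-50,8),(325,92)),((-63,50,8),(203,485)),((-63,-50,8),(425,415)),
]
def tf(p,X):
    c,sn=np.cos(p[2]),np.sin(p[2]);X=np.array(X)/1000;return np.array([p[0]+c*X[0]-sn*X[1],p[1]+sn*X[0]+c*X[1],X[2]])
r=lambda p:np.concatenate([proj(s,tf(p,X))-g(*q) for X,q in L])
o=least_squares(r,[.5,-.27,.2]);print(o.x,np.degrees(o.x[2]),r(o.x).round(2))
fh=tf(o.x,(-44,0,65));print('front hole',fh)
for X in [(-44,31,87),(-44,-31,87),(44,31,87),(44,-31,87),(71,0,77)]: print(X,(proj(s,tf(o.x,X))-(345,110))*6)
for n,p in dict(tape=(202,154),fw=(306,147),bowl=(278,213),lever1=(399,236),lever2=(444,238),redb=(155,262),grayb=(186,190),yel=(128,220),whiteb=(240,160)).items(): print(n,ray(s,p,0.0).round(3))
```

```text
sh [0.43733451 0.27665199 0.055     ] tip [0.54536633 0.25688858 0.05      ] 0.10993846929740363 -10.36708602597169
rack [0.55133927 0.28973269 0.008     ]
rack [0.53649724 0.22045795 0.008     ]
rack [0.39354371 0.325586   0.008     ]
rack [0.37701245 0.25277353 0.008     ]
[ 0.63414903 -0.19201557  0.28119454] 16.111260466363962 [-0.09 -0.18 -0.26 -0.29 -0.43  0.04  0.78  0.42]
front hole [ 0.59187714 -0.20422573  0.065     ]
(-44, 31, 87) [280.86669807 400.86326964]
(-44, -31, 87) [434.45300174 355.54534207]
(44, 31, 87) [211.89685126 185.36186465]
(44, -31, 87) [364.46763418 140.53074132]
(71, 0, 77) [260.42530046 104.36160167]
tape [0.658 0.282 0.   ]
fw [0.674 0.018 0.   ]
bowl [0.506 0.09  0.   ]
lever1 [ 0.447 -0.212  0.   ]
lever2 [ 0.441 -0.324  0.   ]
redb [0.386 0.398 0.   ]
grayb [0.566 0.322 0.   ]
yel [0.491 0.468 0.   ]
whiteb [0.642 0.186 0.   ]
```

```bash
cat >> h.py <<'E'
from scipy.spatial.transform import Rotation as Ro
def to(pos,yaw,base=None,roll=180,pitch=0):
    o=sensors.get_obs()
    p0,r0=(o['tool_pos'],o['orientation']) if base is None else base
    A=Ro.from_euler('xyz',r0,degrees=True);B=Ro.from_euler('xyz',[roll,pitch,yaw],degrees=True)
    d=A.inv().apply(np.array(pos)-p0)*100; w=(A.inv()*B).as_rotvec()
    print('at',o['tool_pos'].round(4),o['orientation'].round(2),'F',o['force'].round(1),'op',round(o['opening'],4),'t',o['clock'],'\n shift cm',d.round(2),'rot',w.round(3),'deg',np.degrees(np.linalg.norm(w)).round(1),'rows>=',(np.linalg.norm(d)/6.25).round(2))
E
python3 - <<'E'
from h import *
to([.53,-.22,.30],-164)
E
```

```text
at [ 0.2557 -0.6243  0.2258] [ 1.7993e+02 -1.0000e-02 -1.5773e+02] F [-0.6  0.4 -0.1] op 0.0874 t 0.15 
 shift cm [-40.7   27.03  -7.39] rot [ 0.001 -0.     0.11 ] deg 6.3 rows>= 7.91
```

{"name": "move_arm", "arguments": {
  "commands": [
    [5,-4,2.6,-2,0,0,0.01],
    [5,-8.5,5.6,-4,0,0,0.03],
    [5,-13.5,9,-6,0,0,0.05],
    [5,-18.5,12.3,-7.4,0,0,0.07],
    [5,-23.5,15.6,-7.4,0,0,0.09],
    [5,-28.5,19,-7.4,0,0,0.11],
    [5,-33.5,22.2,-7.4,0,0,0.11],
    [5,-38,25.2,-7.4,0,0,0.11]
  ]
}}

```text
clock: 1.15
tool_pos: [0.5128, -0.2454, 0.3006]
orientation: [180.0, 0.0, -164.0]
force: [0.6, -1.0, -0.3]
opening: 0.0501
```

Run:
```python
from h import *
snap('wrist','w1');print((-load('w1')['R'].T@np.ravel(load('w1')['t'])))
to([.45,.25,.30],-191)
```

```text
[ 0.43891001 -0.26684305  0.45822402]
at [ 0.5157 -0.2417  0.3001] [ 1.7995e+02  7.0000e-02 -1.6389e+02] F [ 2.3  1.4 -0.1] op 0.0499 t 1.2 
 shift cm [-7.34 49.06  0.06] rot [0.001 0.001 0.473] deg 27.1 rows>= 7.94
```

View pics/w1.png

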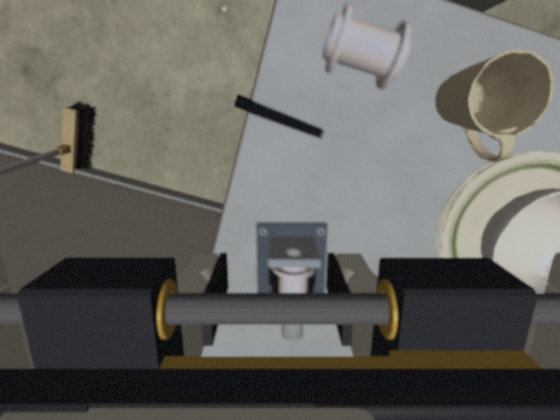

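Run:
```python
from h import *
crop('w1',240,205,345,345,5,'c4')
s=load('w1')
def tf(p,X):
    c,sn=np.cos(p[2]),np.sin(p[2]);X=np.array(X)/1000;return np.array([p[0]+c*X[0]-sn*X[1],p[1]+sn*X[0]+c*X[1],X[2]])
p=[.63415,-.19202,.28119]
for X in [(-63,50,8),(-63,-50,8),(82,50,8),(82,-50,8),(-44,31,87),(-44,-31,87),(-44,31,8),(-44,-31,8),(-44,0,65)]: print(X,(proj(s,tf(p,X))-(240,205))*5)
```

```text
(-63, 50, 8) [429.55679394  79.21787034]
(-63, -50, 8) [69.08529346 79.64994932]
(82, 50, 8) [410.5127155  536.85518942]
(82, -50, 8) [ 78.98865174 537.1820266 ]
(-44, 31, 87) [391.94042995 258.63798253]
(-44, -31, 87) [129.41580466 258.93076073]
(-44, 31, 8) [359.15023311 143.76200236]
(-44, -31, 8) [138.18605199 144.02023779]
(-44, 0, 65) [256.89501165 222.66297715]
```

View pics/c4.png

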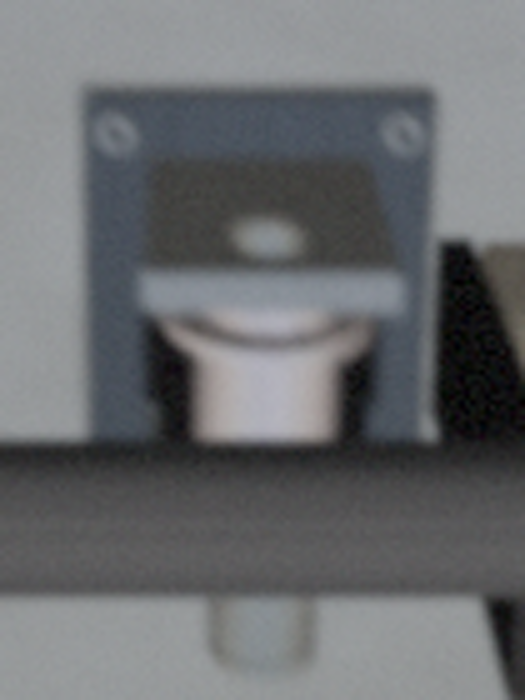

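Run:
```python
from h import *
to([.40,.265,.30],-191.5)
```

```text
at [ 0.5157 -0.2417  0.3001] [ 1.7995e+02  7.0000e-02 -1.6389e+02] F [ 2.3  1.4 -0.1] op 0.0499 t 1.2 
 shift cm [-2.95 51.89  0.06] rot [0.001 0.001 0.482] deg 27.6 rows>= 8.32
```

{"name": "move_arm", "arguments": {
  "commands": [
    [5,-0.4,6,0,0,0,0.06],
    [5,-0.8,12,0,0,0,0.12],
    [5,-1.2,18,0,0,0,0.18],
    [5,-1.6,24.2,0,0,0,0.24],
    [5,-2,30.4,0,0,0,0.3],
    [5,-2.3,36.6,0,0,0,0.36],
    [5,-2.6,42.8,0,0,0,0.42],
    [5,-2.9,49,0,0,0,0.48]
  ]
}}

```text
clock: 2.2
tool_pos: [0.404, 0.2335, 0.3008]
orientation: [180.0, 0.0, 168.4]
force: [1.1, 1.2, -0.5]
opening: 0.05
```

{"name": "move_arm", "arguments": {
  "commands": [
    [5,0,1,0,0,0,0],
    [5,0,2,0,0,0,0],
    [5,0,2,0,0,0,0],
    [5,0,2,0,0,0,0],
    [5,0,2,0,0,0,0],
    [5,0,2,0,0,0,0],
    [5,0,2,0,0,0,0],
    [5,0,2,0,0,0,0]
  ]
}}

```text
clock: 3.2
tool_pos: [0.409, 0.2512, 0.3006]
orientation: [180.0, 0.0, 168.5]
force: [-0.0, -0.2, -0.7]
opening: 0.0498
```

Run:
```python
from h import *
snap('wrist','w2');crop('w2',180,100,400,360,3,'c5')
to([.40,.265,.30],-191.5)
```

```text
at [0.409  0.2513 0.3006] [180.     0.   168.47] F [ 0.1 -1.  -0.8] op 0.0501 t 3.25 
 shift cm [1.15 1.17 0.06] rot [ 0.  0. -0.] deg 0.0 rows>= 0.26
```

View pics/w2.png

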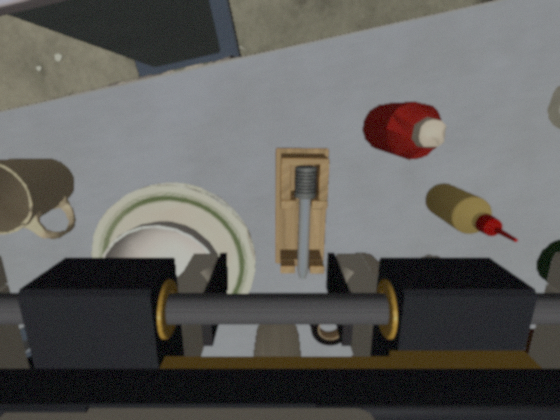

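View pics/c5.png

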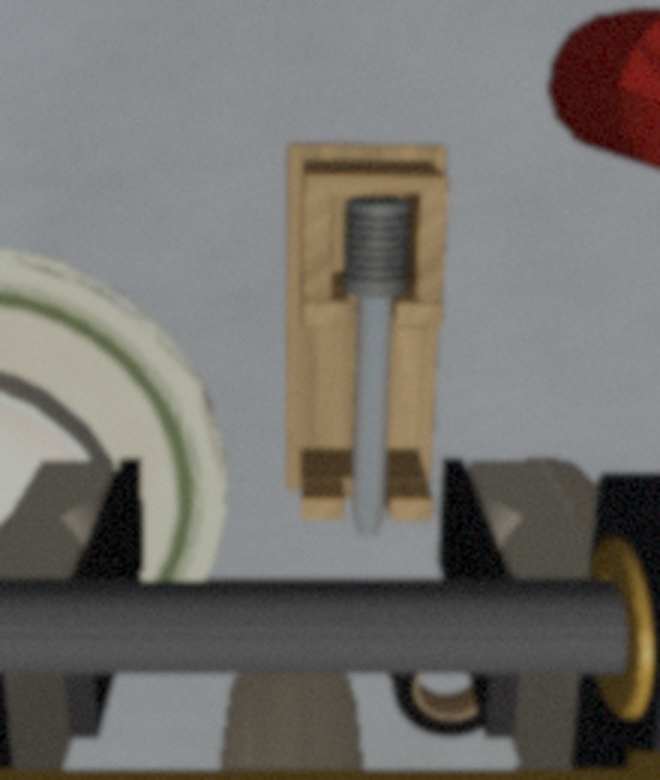

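Run:
```python
from h import *
s=load('w2');q=lambda u,v:(180+u/3,100+v/3)
a=ray(s,q(374,297),.052);b=ray(s,q(369,534),.05);k=ray(s,q(378,200),.055)
print(a,b,k,np.linalg.norm((b-a)[:2]),np.degrees(np.arctan2(*(b-a)[1::-1])),np.degrees(np.arctan2(*(b-k)[1::-1])))
t=load('top0')
print('pred in top', (proj(t,a)-(165,180))*7,(proj(t,b)-(165,180))*7)
# gap walls at z .0645 block
c=Ro.from_euler('z',-11,degrees=True)
for n,p in dict(blockfront=(375,303+0),).items(): print(n,ray(s,q(*p),.0645))
for p in [(305,498),(427,497)]: print('rear block top',ray(s,q(*p),.0645))
for p in [(305,305),(440,303)]: print('pocket top front edge',ray(s,q(*p),.0625))
o=ray(s,(277,352),0); print('gray bottle seen',o)
```

```text
[0.44139055 0.27915639 0.052     ] [0.54766106 0.258009   0.05      ] [0.40199256 0.28759442 0.055     ] 0.10835420679674844 -11.254603097342248 -11.480673263972648
pred in top [234.48097314 416.01859917] [299.79073446 105.37568753]
blockfront [0.44057686 0.27872673 0.0645    ]
rear block top [0.51819797 0.23488846 0.0645    ]
rear block top [0.52796006 0.28530634 0.0645    ]
pocket top front edge [0.43636088 0.25122344 0.0625    ]
pocket top front edge [0.44628948 0.30423006 0.0625    ]
gray bottle seen [0.69418852 0.19304196 0.        ]
```

Run:
```python
from h import *
s=load('scene0')
for n,p in dict(gray_base=(204,268),gray_l=(190,262),gray_r=(217,262),red_base=(252,310),white=(217,236),oil=(195,305),bowl=(287,232)).items(): print(n,ray(s,p,0).round(3))
# height of gray: top px (201,193)
C=ray(s,(204,266),0)
for h in (.15,.18,.2,.22,.25): print(h,proj(s,C+[.01,-.02,h]))
print('bowl rim', [ray(s,(258,208),z).round(3) for z in (.07,.1,.12)])
to([.468,.2735,.15],-191.3,base=(np.array([.4093,.2515,.3]),[180,0,168.5]))
to([.468,.2735,.031],-191.3,base=(np.array([.468,.2735,.15]),[180,0,168.7]))
```

```text
gray_base [0.568 0.353 0.   ]
gray_l [0.615 0.355 0.   ]
gray_r [0.56  0.313 0.   ]
red_base [ 0.369  0.41  -0.   ]
white [0.645 0.217 0.   ]
oil [0.484 0.474 0.   ]
bowl [0.502 0.081 0.   ]
0.15 [203.57875557 210.15930821]
0.18 [202.97371657 199.28325329]
0.2 [202.56279443 191.89660252]
0.22 [202.14566202 184.39831736]
0.25 [201.50800768 172.93597577]
bowl rim [array([0.575, 0.12 , 0.07 ]), array([0.542, 0.164, 0.1  ]), array([0.519, 0.193, 0.12 ])]
at [0.409  0.2513 0.3006] [180.     0.   168.47] F [ 0.1 -1.  -0.8] op 0.0501 t 3.25 
 shift cm [-5.31  3.33 15.  ] rot [-0.     0.    -0.003] deg 0.2 rows>= 2.6
at [0.409  0.2513 0.3006] [180.     0.   168.47] F [ 0.1 -1.  -0.8] op 0.0501 t 3.25 
 shift cm [ 0.  -0.  11.9] rot [ 0.  0. -0.] deg 0.0 rows>= 1.9
```

{"name": "move_arm", "arguments": {
  "commands": [
    [5,-2,1.2,2,0,0,0],
    [5,-4,2.4,5,0,0,-0.003],
    [5,-5.3,3.3,9,0,0,-0.003],
    [5,-5.3,3.3,13,0,0,-0.003],
    [5,-5.3,3.3,17,0,0,-0.003],
    [5,-5.3,3.3,18,0,0,-0.003],
    [5,-5.3,3.3,18,0,0,-0.003],
    [5,-5.3,3.3,18,0,0,-0.003]
  ]
}}

```text
clock: 4.25
tool_pos: [0.4684, 0.2739, 0.1223]
orientation: [179.9, 0.1, 168.7]
force: [0.2, -0.0, 0.8]
opening: 0.0501
```

Run:
```python
from h import *
s=snap('wrist','w3');to([.468,.2735,.031],-191.3)
print(proj(s,[.4405,.279,.05]),proj(s,[.5475,.258,.05]))
```

```text
at [0.4683 0.2739 0.1223] [1.7986e+02 9.0000e-02 1.6866e+02] F [ 0.7  0.8 -0.6] op 0.0498 t 4.3 
 shift cm [ 0.04 -0.06  9.13] rot [ 0.002  0.002 -0.001] deg 0.2 rows>= 1.46
[276.16062379 185.02840694] [276.72386068 322.49647802]
```

View pics/w3.png

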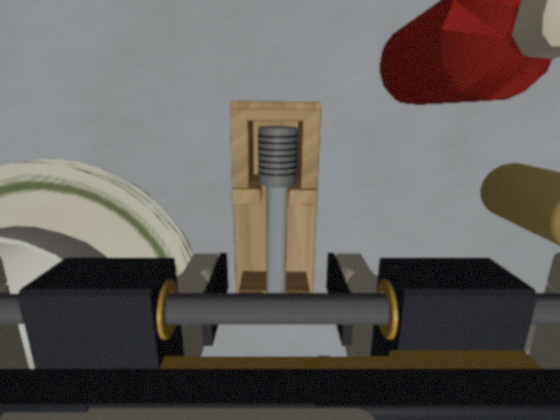

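{"name": "move_arm", "arguments": {
  "commands": [
    [5,0,0,3,0,0,0],
    [5,0,0,6,0,0,0],
    [5,0,0,8,0,0,0],
    [5,0,0,9.1,0,0,0],
    [5,0,0,9.1,0,0,0],
    [5,0,0,9.1,0,0,0],
    [1,0,0,9.1,0,0,0],
    [1,0,0,9.1,0,0,0]
  ]
}}

```text
clock: 5.3
tool_pos: [0.4678, 0.2733, 0.0301]
orientation: [179.9, 0.0, 168.6]
force: [0.3, 0.4, 0.0]
opening: 0.0351
```

{"name": "move_arm", "arguments": {
  "commands": [
    [1,0,0,0,0,0,0],
    [1,0,0,0,0,0,0],
    [1,0,0,0,0,0,0],
    [1,0,0,0,0,0,0],
    [1,0,0,-1,0,0,0],
    [1,0,0,-3,0,0,0],
    [1,0,0,-5.5,0,0,0],
    [1,0,0,-8,0,0,0]
  ]
}}

```text
clock: 6.3
tool_pos: [0.4673, 0.2728, 0.1107]
orientation: [-180.0, -0.0, 168.6]
force: [-0.3, 0.4, -2.0]
opening: 0.0142
```

{"name": "move_arm", "arguments": {
  "commands": [
    [1,0,0,-2,0,0,0],
    [1,0,0,-4,0,0,0],
    [1,0,0,-4,0,0,0],
    [1,0,0,-4,0,0,0],
    [1,0,0,-4,0,0,0],
    [1,0,0,-4,0,0,0],
    [1,0,0,-4,0,0,0],
    [1,0,0,-4,0,0,0]
  ]
}}

```text
clock: 7.3
tool_pos: [0.4675, 0.273, 0.1494]
orientation: [-180.0, -0.0, 168.6]
force: [-0.2, 0.3, -1.5]
opening: 0.0142
```

Run:
```python
from h import *
s=snap('wrist','w4');snap('scene','s4');to([.47,-.24,.3],-164)
```

```text
at [0.4675 0.273  0.1495] [-1.7999e+02 -1.0000e-02  1.6864e+02] F [ 0.1 -0.1 -1.4] op 0.014 t 7.4 
 shift cm [-10.35 -50.25 -15.05] rot [-0.    -0.    -0.477] deg 27.4 rows>= 8.55
```

View pics/w4.png

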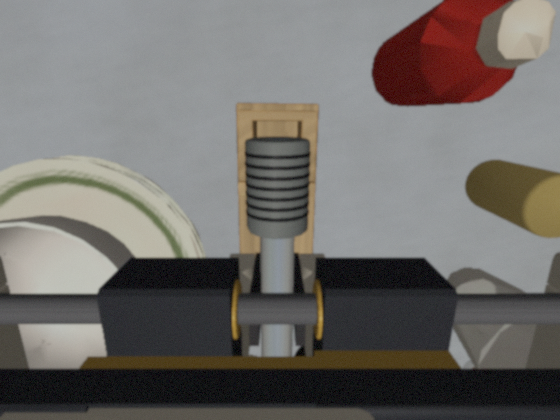

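View pics/s4.png

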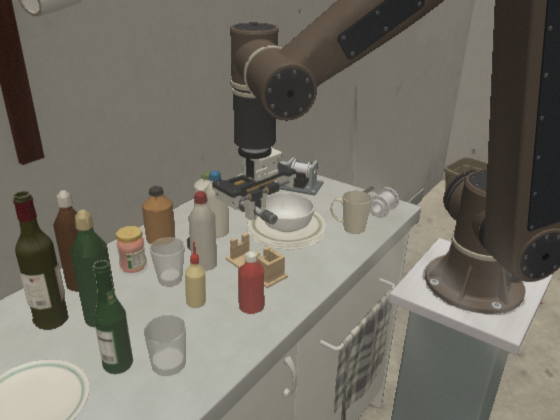

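Run:
```python
from h import *
t=load('top0');s=load('scene0')
print('hub2 flange edges top z.05',[ray(t,p,.03).round(3) for p in [(378,265),(378,293),(416,265),(416,294)]])
print('mug',[ray(t,p,.1).round(3) for p in [(340,255),(323,250),(325,275),(358,275),(340,292)]])
print('mug base scene',ray(s,(355,231),0), [proj(s,np.array([.37,-.12,h])) for h in (0,.08,.1,.12)])
to([.49,-.232,.22],-164)
crop('w1',380,0,560,200,4,'c6')
```

```text
hub2 flange edges top z.05 [array([ 0.377, -0.151,  0.03 ]), array([ 0.311, -0.149,  0.03 ]), array([ 0.377, -0.242,  0.03 ]), array([ 0.308, -0.24 ,  0.03 ])]
mug [array([ 0.405, -0.05 ,  0.1  ]), array([ 0.416, -0.012,  0.1  ]), array([ 0.36 , -0.015,  0.1  ]), array([ 0.36 , -0.089,  0.1  ]), array([ 0.322, -0.048,  0.1  ])]
mug base scene [ 0.35140351 -0.04182504  0.        ] [array([362.14293364, 218.27590927]), array([364.73472723, 194.29144115]), array([365.40291258, 188.10805135]), array([366.07949799, 181.84692729])]
at [0.4675 0.273  0.1495] [-1.7999e+02 -1.0000e-02  1.6864e+02] F [ 0.1 -0.1 -1.4] op 0.014 t 7.4 
 shift cm [-12.15 -49.07  -7.05] rot [-0.    -0.    -0.477] deg 27.4 rows>= 8.17
```

Run:
```python
from h import *
crop('scene0',320,170,420,250,6,'c7')
```

```text
(no output)
```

View pics/c7.png

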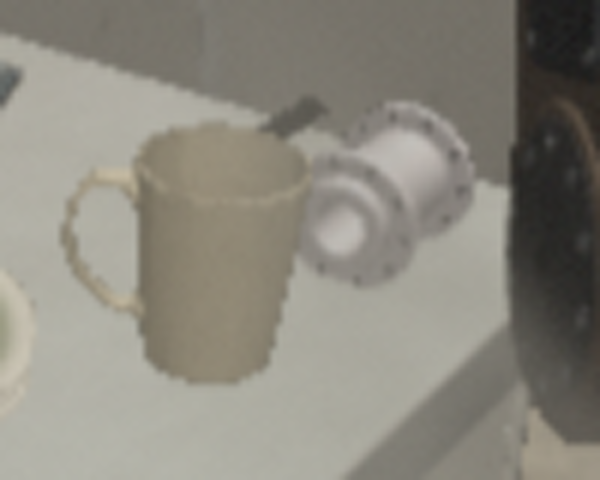

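{"name": "move_arm", "arguments": {
  "commands": [
    [1,-0.4,-4,-3,0,0,-0.03],
    [1,-1.4,-10,-5,0,0,-0.09],
    [1,-2.6,-16,-7,0,0,-0.15],
    [1,-4,-22,-7,0,0,-0.21],
    [1,-5.6,-28,-7,0,0,-0.27],
    [1,-7.2,-34,-7,0,0,-0.33],
    [1,-9,-39.8,-7,0,0,-0.39],
    [1,-10.8,-45,-7,0,0,-0.44]
  ]
}}

```text
clock: 8.4
tool_pos: [0.4847, -0.1917, 0.2199]
orientation: [-180.0, 0.0, -166.1]
force: [1.1, 0.5, -2.5]
opening: 0.0139
```

Run:
```python
from h import *
to([.475,-.237,.15],-164)
```

```text
at [ 0.4847 -0.1917  0.2199] [-1.7998e+02  5.0000e-02 -1.6607e+02] F [ 1.1  0.5 -2.5] op 0.0139 t 8.4 
 shift cm [ 2.04 -4.17  6.99] rot [-0.     0.001 -0.036] deg 2.1 rows>= 1.34
```

{"name": "move_arm", "arguments": {
  "commands": [
    [1,0.7,-1.6,1.5,0,0,-0.015],
    [1,1.4,-3,4,0,0,-0.036],
    [1,2,-4.2,6.3,0,0,-0.036],
    [1,2,-4.2,7,0,0,-0.036],
    [1,2,-4.2,7,0,0,-0.036],
    [1,2,-4.2,7,0,0,-0.036],
    [1,2,-4.2,7,0,0,-0.036],
    [1,2,-4.2,7,0,0,-0.036]
  ]
}}

```text
clock: 9.4
tool_pos: [0.4758, -0.2348, 0.1501]
orientation: [-180.0, 0.1, -164.1]
force: [0.1, -0.4, -1.7]
opening: 0.0138
```

Run:
```python
from h import *
to([.475,-.237,.046],-164)
s=snap('wrist','w5');snap('top','t5');snap('scene','s5');crop('t5',330,90,450,230,5,'c8')
```

```text
at [ 0.4758 -0.2348  0.1501] [-1.7998e+02  5.0000e-02 -1.6406e+02] F [ 0.1 -0.4 -1.7] op 0.0138 t 9.4 
 shift cm [ 0.14 -0.19 10.41] rot [-0.     0.001 -0.001] deg 0.1 rows>= 1.67
```

View pics/w5.png

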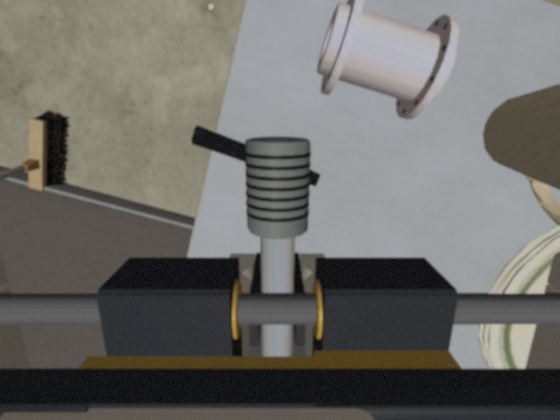

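View pics/c8.png

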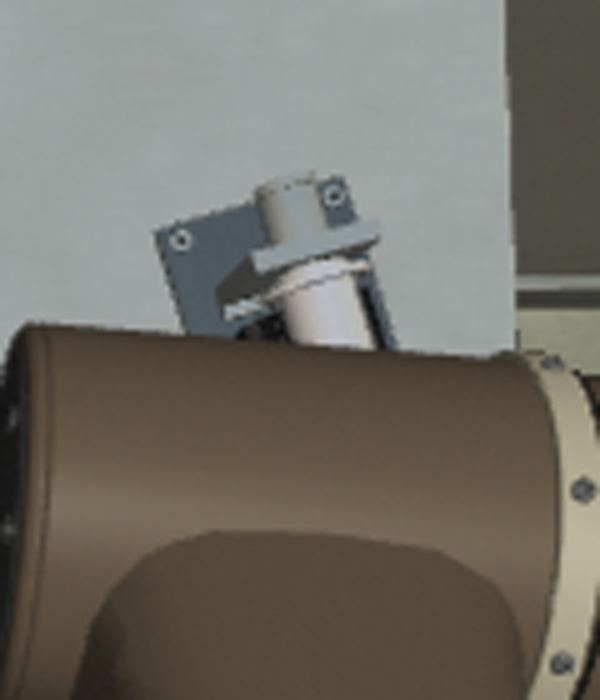

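View pics/s5.png

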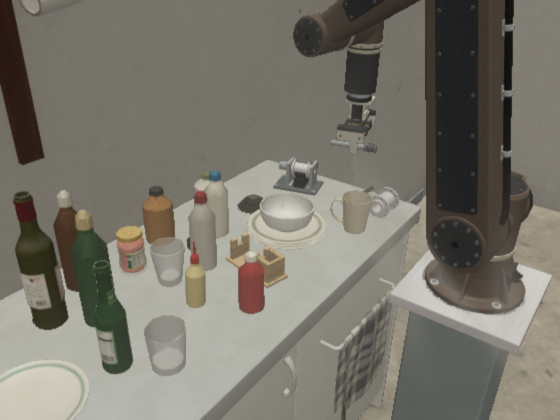

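Run:
```python
from h import *
to([.415,-.18,.30],-164)
```

```text
at [ 0.4755 -0.2349  0.1498] [-1.7999e+02  2.0000e-02 -1.6407e+02] F [-0.8 -0.8 -2.2] op 0.0141 t 9.55 
 shift cm [  4.31   6.94 -15.03] rot [-0.     0.    -0.001] deg 0.1 rows>= 2.74
```

{"name": "move_arm", "arguments": {
  "commands": [
    [1,1,1.5,-3,0,0,0],
    [1,2,3.5,-8,0,0,0],
    [1,3.5,5.5,-12,0,0,0],
    [1,4.3,6.9,-15,0,0,0],
    [1,4.3,6.9,-15,0,0,0],
    [1,4.3,6.9,-15,0,0,0],
    [1,4.3,6.9,-15,0,0,0],
    [1,4.3,6.9,-15,0,0,0]
  ]
}}

```text
clock: 10.55
tool_pos: [0.415, -0.1806, 0.2986]
orientation: [180.0, -0.1, -164.1]
force: [0.2, 0.2, -2.0]
opening: 0.0141
```

Run:
```python
from h import *
s=snap('wrist','w6');to([.475,-.237,.046],-164);crop('w6',180,120,310,270,5,'c9')
```

```text
at [ 0.4151 -0.1806  0.2987] [ 1.7997e+02 -1.0000e-01 -1.6410e+02] F [ 0.6  0.3 -1.3] op 0.0138 t 10.6 
 shift cm [-4.26 -7.08 25.26] rot [ 0.    -0.002 -0.002] deg 0.1 rows>= 4.25
```

View pics/w6.png

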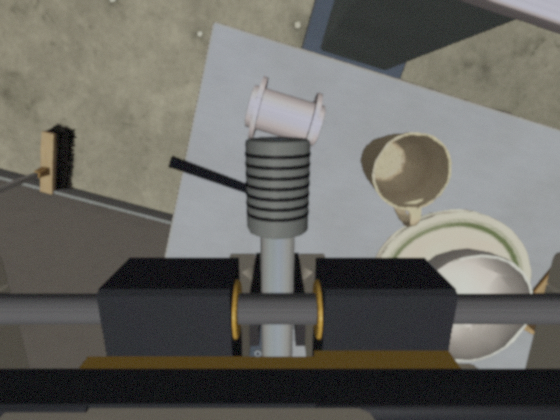

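View pics/c9.png

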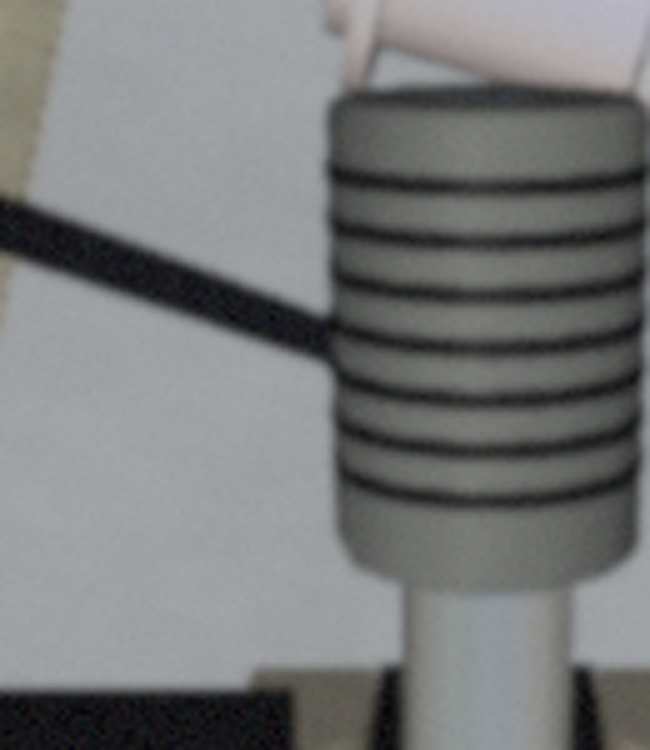

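Run:
```python
from h import *
to([.57,-.14,.32],-164)
```

```text
at [ 0.4151 -0.1806  0.2987] [ 1.7997e+02 -1.0000e-01 -1.6410e+02] F [ 0.6  0.3 -1.3] op 0.0138 t 10.6 
 shift cm [-16.01  -0.34  -2.15] rot [ 0.    -0.002 -0.002] deg 0.1 rows>= 2.59
```

{"name": "move_arm", "arguments": {
  "commands": [
    [1,-3,0,-1,0,0,0],
    [1,-8,0,-2,0,0,0],
    [1,-13,0,-2,0,0,0],
    [1,-16,0,-2,0,0,0],
    [1,-16,0,-2,0,0,0],
    [1,-16,0,-2,0,0,0],
    [1,-16,0,-2,0,0,0],
    [1,-16,0,-2,0,0,0]
  ]
}}

```text
clock: 11.6
tool_pos: [0.5685, -0.1368, 0.3201]
orientation: [-180.0, 0.1, -164.1]
force: [-0.2, 0.1, -1.0]
opening: 0.0137
```

Run:
```python
from h import *
s=snap('wrist','w7');to([.475,-.237,.046],-164);crop('w7',130,100,260,270,4,'c10')
```

```text
at [ 0.5686 -0.1368  0.3201] [-1.7999e+02  5.0000e-02 -1.6410e+02] F [ 0.4  0.4 -1.4] op 0.0138 t 11.65 
 shift cm [11.77 -7.07 27.4 ] rot [-0.     0.001 -0.002] deg 0.1 rows>= 4.9
```

View pics/w7.png

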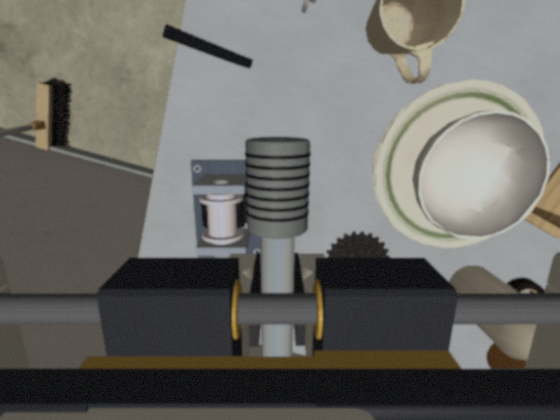

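View pics/c10.png

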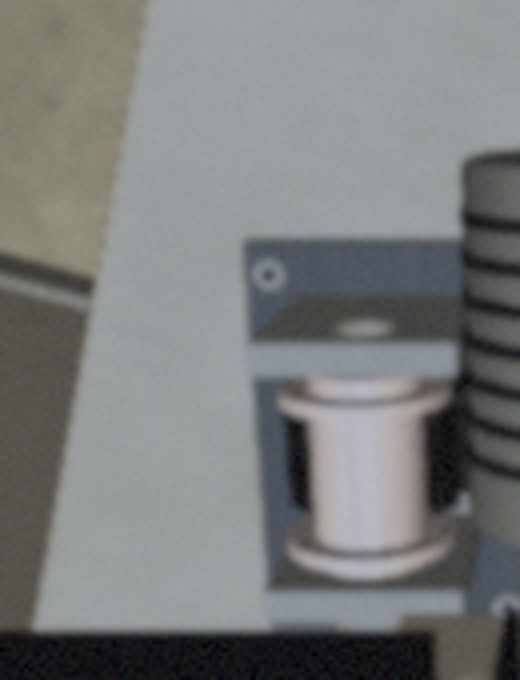

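```bash
cat > fit.py <<'E'
from h import *
from scipy.optimize import least_squares
def tf(p,X):
    c,sn=np.cos(p[2]),np.sin(p[2]);X=np.array(X)/1000;return np.array([p[0]+c*X[0]-sn*X[1],p[1]+sn*X[0]+c*X[1],X[2]])
g7=lambda u,v:np.array((130+u/4,100+v/4)); g1=lambda u,v:np.array((240+u/5,205+v/5))
s7=load('w7');s1=load('w1')
L7=[((-63,-50,8),(247,240)),((-44,-31,87),(248,342)),((-34,-31,87),(253,377)),((34,-31,87),(270,588)),((-44,0,65),(366,327))]
L1=[((-63,50,8),(433,90)),((-63,-50,8),(83,90)),((-44,31,87),(407,268)),((-44,-31,87),(140,270)),((-44,0,65),(267,238))]
D7=[(s7,X,g7(*q)) for X,q in L7];D1=[(s1,X,g1(*q)) for X,q in L1]
for D in (D7,D1,D7+D1):
    r=lambda p:np.concatenate([proj(s,tf(p,X))-q for s,X,q in D])
    o=least_squares(r,[.634,-.192,.281],loss='soft_l1');p=o.x
    print(p.round(4),np.degrees(p[2]).round(2),'\n',r(p).round(2),tf(p,(-44,0,65)).round(4))
# axle in tool frame from w6,w7 knob
for f in ('w4','w7'):
    s=load(f)
E
python3 fit.py
```

```text
[ 0.635  -0.1883  0.2855] 16.36 
 [-0.56  0.06  0.41  0.01 -0.17 -0.39 -0.14  0.57  0.37 -0.15] [ 0.5927 -0.2007  0.065 ]
[ 0.6363 -0.1884  0.2831] 16.22 
 [ 1.21 -0.12 -0.75  0.09 -0.73  0.47  0.27  0.22  0.2  -0.79] [ 0.594  -0.2007  0.065 ]
[ 0.6357 -0.1884  0.2807] 16.08 
 [-0.58  0.35  0.32  0.43 -0.31  0.01 -0.53  0.95  0.27  0.36  1.44 -0.46
 -0.55 -0.4  -0.51  0.05  0.48 -0.31  0.4  -1.24] [ 0.5934 -0.2006  0.065 ]
```

```bash
cat > ax.py <<'E'
from h import *
from scipy.optimize import least_squares
s=load('w7');o=([.5686,-.1368,.3201],[-179.99,.05,-164.1])
# camera in tool frame
A=Ro.from_euler('xyz',o[1],degrees=True).as_matrix()
R=s['R']@A;t=s['R']@np.array(o[0])+np.ravel(s['t']);T=dict(R=R,t=t,camera_matrix=s['camera_matrix'])
print('cam in tool',(-R.T@t).round(4),'f',s['camera_matrix'][0,0])
# axle: shoulder at (s,y,z), direction -x pitched by th; silhouettes of knob circles radius 13 at axial -1..-37
def sil(sx,y,z,th,yw,a,r):
    d=np.array([-np.cos(th)*np.cos(yw),np.sin(yw),np.sin(th)]); c=np.array([sx,y,z])+d*a
    u=np.cross(d,[0,0,1]);u/=np.linalg.norm(u);v=np.cross(d,u)
    P=np.array([proj(T,c+r*(np.cos(k)*u+np.sin(k)*v)) for k in np.linspace(0,6.283,90)])
    return P[:,0].min(),P[:,0].max(),P[:,1].min(),P[:,1].max()
g=lambda u,v:(180+u/5,120+v/5)
# observed in c9: rear end: left 330,right 648,top 85 ; mid band4 ; front (a=-4): left 338 right 637
def res(p):
    sx,y,z,th,yw=p
    a=sil(sx,y,z,th,yw,-.038,.013);b=sil(sx,y,z,th,yw,-.004,.013);c=sil(sx,y,z,th,yw,0,.0115);e=sil(sx,y,z,th,yw,.007,.0075)
    return np.array([a[0]-246,a[1]-309.6,a[2]-137.2,b[0]-247.6,b[1]-307.4,c[3]-238.5,e[0]-261,e[1]-294.4])
q=least_squares(res,[.028,0,-.019,0,0]);print(q.x.round(4),np.degrees(q.x[3:]),res(q.x).round(2))
print('level model',res([.028,0,-.0195,0,0]).round(2),res([.030,0,-.0195,0,0]).round(2),res([.028,0,-.0195,.07,0]).round(2))
E
python3 ax.py
```

```text
cam in tool [ 0.077  -0.0002 -0.1577] f 340.96447470385993
[ 0.0276  0.0001 -0.0149  0.0433 -0.0004] [ 2.4812025  -0.02289104] [-0.35  0.28  0.11  0.32 -0.04 -0.11 -0.12 -0.1 ]
level model [-1.22  0.82  0.83 -0.7   0.73  1.82 -0.76  0.33] [-1.35  0.97 -3.89 -0.82  0.86 -2.91 -0.82  0.4 ] [-1.83  1.45 -0.66 -0.75  0.79  3.68 -0.71  0.28]
```

Run:
```python
from h import *
to([.4856,-.2318,.0453],-163.8)
```

```text
at [ 0.5686 -0.1368  0.3201] [-1.7999e+02  5.0000e-02 -1.6410e+02] F [ 0.4  0.4 -1.4] op 0.0138 t 11.65 
 shift cm [10.61 -6.86 27.47] rot [-0.     0.001 -0.005] deg 0.3 rows>= 4.84
```

{"name": "move_arm", "arguments": {
  "commands": [
    [1,4,-2.6,0,0,0,-0.005],
    [1,8,-5.2,3,0,0,-0.005],
    [1,10.6,-6.9,7,0,0,-0.005],
    [1,10.6,-6.9,13,0,0,-0.005],
    [1,10.6,-6.9,19,0,0,-0.005],
    [1,10.6,-6.9,24,0,0,-0.005],
    [1,10.6,-6.9,27,0,0,-0.005],
    [1,10.6,-6.9,27.5,0,0,-0.005]
  ]
}}

```text
clock: 12.65
tool_pos: [0.4846, -0.2319, 0.043]
orientation: [179.9, -0.2, -163.8]
force: [-0.3, 0.0, -1.1]
opening: 0.0139
```

Run:
```python
from h import *
to([.4856,-.2318,.0453],-163.8)
snap('scene','s8');crop('s8',240,130,380,230,5,'c11');snap('top','t8')
s=load('s8')
```

```text
at [ 0.4846 -0.2319  0.043 ] [ 179.92   -0.19 -163.81] F [-0.3  0.  -1.1] op 0.0139 t 12.65 
 shift cm [-0.1  -0.02 -0.23] rot [ 0.001 -0.003 -0.   ] deg 0.2 rows>= 0.04
```

View pics/c11.png

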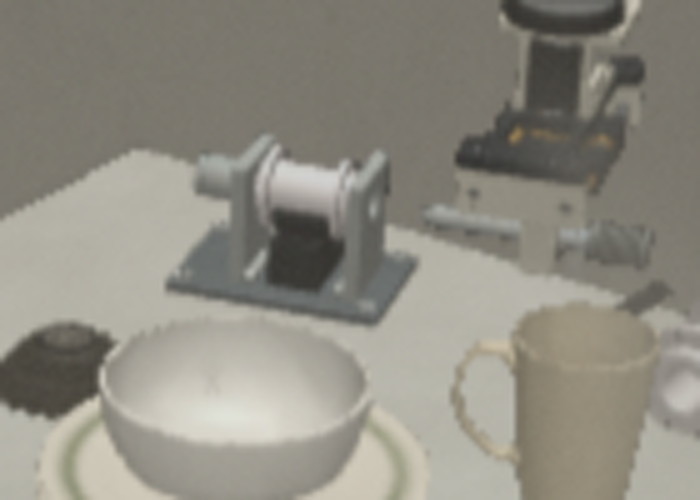

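View pics/t8.png

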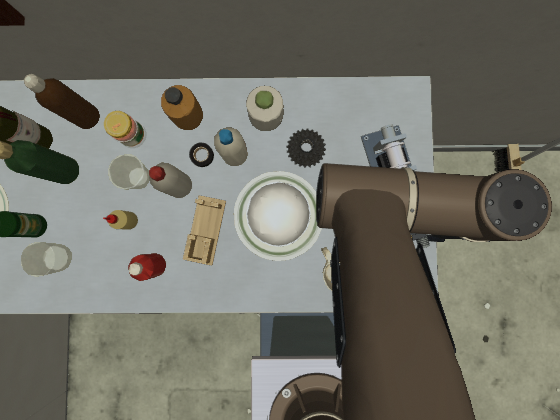

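```bash
python3 - <<'E'
from h import *
s=load('s8');a=np.array([np.cos(np.radians(16.2)),np.sin(np.radians(16.2)),0]);G=np.array([.4846,-.2319,.043+.0197])
for n,d in dict(tip=82,mid=40,sh=-28,end=-66).items(): print(n,(proj(s,G+a*d/1000)-(240,130))*5)
H=np.array([.5932,-.2006,.065])
print('hole',(proj(s,H)-(240,130))*5)
y=np.array([-a[1],a[0],0])
for dy in(-31,31):
  for z in(8,87): print(dy,z,(proj(s,H+y*dy/1000+[0,0,z/1000-.065])-(240,130))*5)
to([.4856,-.2318,.0453],-163.8)
E
python3 -c "
from h import *
crop('s8',300,150,385,195,9,'c12')"
```

```text
tip [417.40351466 211.62518997]
mid [480.9820007 221.8731102]
sh [585.83393285 238.77370508]
end [645.48506131 248.38859282]
hole [371.29719837 200.75607161]
-31 8 [379.91990875 260.87447896]
-31 87 [386.2719894  151.54827998]
31 8 [353.45869131 299.7178063 ]
31 87 [359.40747357 187.96838066]
at [ 0.4863 -0.2321  0.0451] [-179.98    0.   -163.78] F [-0.1 -0.3 -1.2] op 0.0141 t 12.75 
 shift cm [ 0.06  0.05 -0.02] rot [-0.  0.  0.] deg 0.0 rows>= 0.01
```

View pics/c12.png

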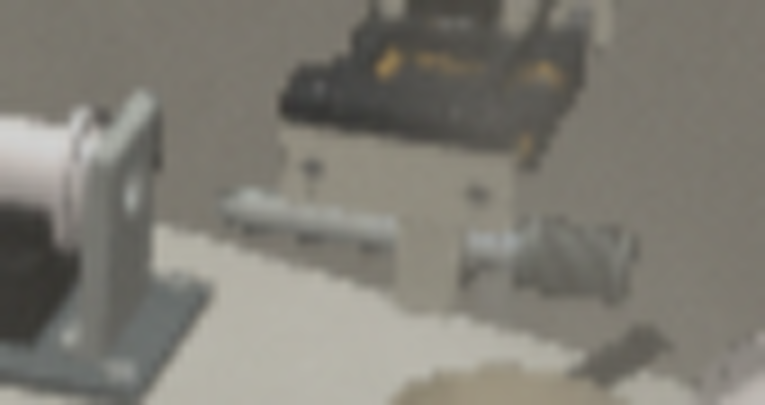

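{"name": "move_arm", "arguments": {
  "commands": [
    [1,-1,0,-0.1,0,0,0],
    [1,-2,0,-0.1,0,0,0],
    [1,-2.8,0,-0.1,0,0,0],
    [1,-3.4,0,-0.1,0,0,0],
    [1,-4,0,-0.1,0,0,0],
    [1,-4.6,0,-0.1,0,0,0],
    [1,-5,0,-0.1,0,0,0],
    [1,-5,0,-0.1,0,0,0]
  ]
}}

```text
clock: 13.75
tool_pos: [0.5342, -0.218, 0.0455]
orientation: [180.0, -0.0, -163.8]
force: [-0.2, -0.6, -1.8]
opening: 0.014
```

Run:
```python
from h import *
to([.5932-.9603*.03,-.2006-.279*.03,.0463],-163.8)
snap('scene','s9');crop('s9',270,140,385,200,6,'c13')
```

```text
at [ 0.5342 -0.218   0.0455] [ 180.     -0.   -163.79] F [-0.2 -0.6 -1.8] op 0.014 t 13.75 
 shift cm [-3.15  0.02 -0.08] rot [ 0. -0.  0.] deg 0.0 rows>= 0.5
```

View pics/c13.png

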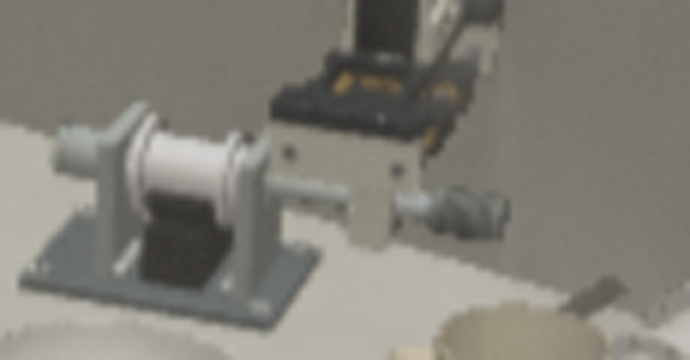

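{"name": "move_arm", "arguments": {
  "commands": [
    [1,-0.4,0,0,0,0,0],
    [1,-0.9,0,0,0,0,0],
    [1,-1.4,0,0,0,0,0],
    [1,-1.9,0,0,0,0,0],
    [1,-2.4,0,0,0,0,0],
    [1,-2.9,0,0,0,0,0],
    [1,-3.2,0,0,0,0,0],
    [1,-3.2,0,0,0,0,0]
  ]
}}

```text
clock: 14.8
tool_pos: [0.5649, -0.209, 0.0455]
orientation: [180.0, -0.0, -163.8]
force: [1.0, -0.9, -1.4]
opening: 0.0141
```

Run:
```python
from h import *
to([.5932-.9603*.02,-.2006-.279*.02,.0463],-163.8)
snap('scene','s10');crop('s10',270,140,385,200,6,'c14')
```

```text
at [ 0.5649 -0.209   0.0455] [ 180.     -0.   -163.79] F [ 1.  -0.9 -1.4] op 0.0141 t 14.8 
 shift cm [-0.95  0.02 -0.08] rot [ 0. -0.  0.] deg 0.0 rows>= 0.15
```

View pics/c14.png

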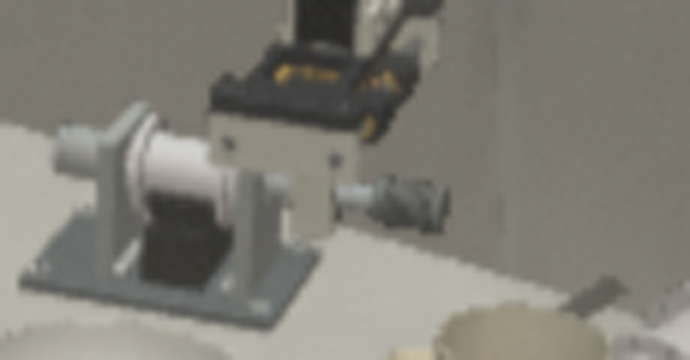

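{"name": "move_arm", "arguments": {
  "commands": [
    [1,-0.4,0,0,0,0,0],
    [1,-0.8,0,0,0,0,0],
    [1,-1,0,0,0,0,0],
    [1,-1,0,0,0,0,0],
    [1.8,-1,0,0,0,0,0],
    [3,-1,0,0,0,0,0],
    [4.5,-1,0,0,0,0,0],
    [4.5,-1,0,0,0,0,0]
  ]
}}

```text
clock: 15.85
tool_pos: [0.5744, -0.2063, 0.0457]
orientation: [-180.0, 0.0, -163.8]
force: [-0.1, -0.2, -0.5]
opening: 0.0418
```

Run:
```python
from h import *
to([.5932-.9603*.067,-.2006-.279*.067,.14],-163.8)
snap('scene','s11');crop('s11',270,140,385,200,6,'c15')
```

```text
at [ 0.5744 -0.2063  0.0457] [-1.800e+02  1.000e-02 -1.638e+02] F [-0.1 -0.2 -0.5] op 0.0418 t 15.85 
 shift cm [ 4.73  0.03 -9.43] rot [-0.  0.  0.] deg 0.0 rows>= 1.69
```

View pics/c15.png

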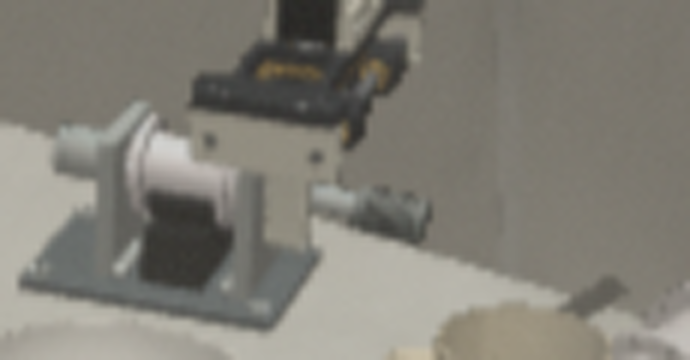

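{"name": "move_arm", "arguments": {
  "commands": [
    [4.5,1,0,0,0,0,0],
    [4.5,2.2,0,0.1,0,0,0],
    [4.5,3.4,0,0.3,0,0,0],
    [4.5,4.6,0,0.3,0,0,0],
    [4.5,4.8,0,0.3,0,0,0],
    [4.5,4.8,0,0.3,0,0,0],
    [4.5,4.8,0,0.3,0,0,0],
    [4.5,4.8,0,0.3,0,0,0]
  ]
}}

```text
clock: 16.9
tool_pos: [0.5286, -0.2196, 0.0425]
orientation: [-180.0, 0.0, -163.8]
force: [-0.1, -0.1, 0.4]
opening: 0.045
```

Run:
```python
from h import *
s=snap('wrist','w12');snap('scene','s12');crop('s12',270,140,385,200,6,'c16')
to([.5932-.9603*.067,-.2006-.279*.067,.043],-163.8)
```

```text
at [ 0.5284 -0.2196  0.0425] [ 180.     -0.   -163.79] F [-0.5  0.1  0.3] op 0.0451 t 17.0 
 shift cm [-0.05  0.02 -0.05] rot [ 0. -0.  0.] deg 0.0 rows>= 0.01
```

View pics/w12.png

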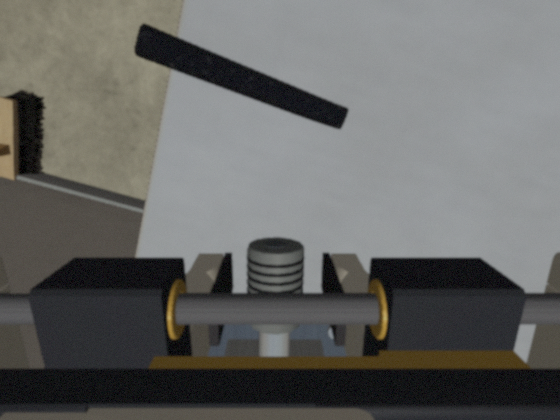

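View pics/c16.png

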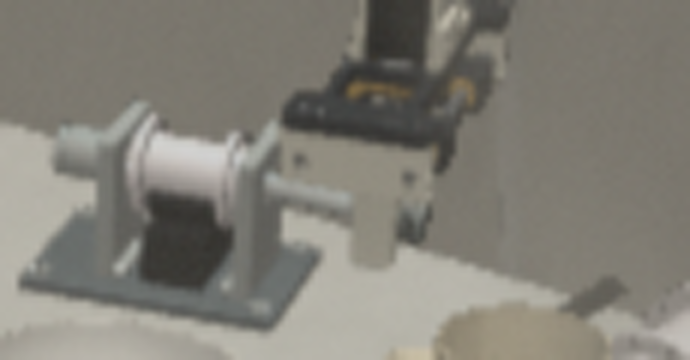

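{"name": "move_arm", "arguments": {
  "commands": [
    [4.5,0.3,0,0.2,0,0,0],
    [4.5,0.3,0,0.3,0,0,0],
    [3.5,0.3,0,0.3,0,0,0],
    [2,0.3,0,0.3,0,0,0],
    [2,0.3,0,0.3,0,0,0],
    [2,0.3,0,0.3,0,0,0],
    [2,0.3,0,0.3,0,0,0],
    [2,0.3,0,0.3,0,0,0]
  ]
}}

```text
clock: 18.0
tool_pos: [0.5254, -0.2206, 0.0396]
orientation: [-180.0, 0.0, -163.8]
force: [0.6, -0.3, -0.2]
opening: 0.0254
```

{"name": "move_arm", "arguments": {
  "commands": [
    [2,0,0,-0.1,0,0,0],
    [2,0,0,-0.2,0,0,0],
    [2,0,0,-0.3,0,0,0],
    [2,0,0,-0.4,0,0,0],
    [2,0,0,-0.5,0,0,0],
    [2,0,0,-0.6,0,0,0],
    [2,0,0,-0.6,0,0,0],
    [2,0,0,-0.6,0,0,0]
  ]
}}

```text
clock: 19.0
tool_pos: [0.5254, -0.2205, 0.0455]
orientation: [180.0, -0.0, -163.8]
force: [-1.0, -0.8, -3.9]
opening: 0.0253
```

Run:
```python
from h import *
s=snap('wrist','w13');snap('scene','s13');crop('s13',270,140,385,200,6,'c17')
to([.5932-.9603*.067,-.2006-.279*.067,.043],-163.8)
a=np.array([.9603,.279,0]);H=np.array([.5932,-.2006,.065]);s=load('s13')
for d in (0,48,86): print((proj(s,H-a*d/1000)-(270,140))*6)
```

```text
at [ 0.5254 -0.2205  0.0456] [-180.     0.  -163.8] F [-0.4 -0.  -2.9] op 0.0251 t 19.1 
 shift cm [-0.37  0.02  0.26] rot [-0.  0.  0.] deg 0.0 rows>= 0.07
[265.55663804 180.90728593]
[351.9911088  194.80600196]
[421.40516317 205.96782458]
```

View pics/c17.png

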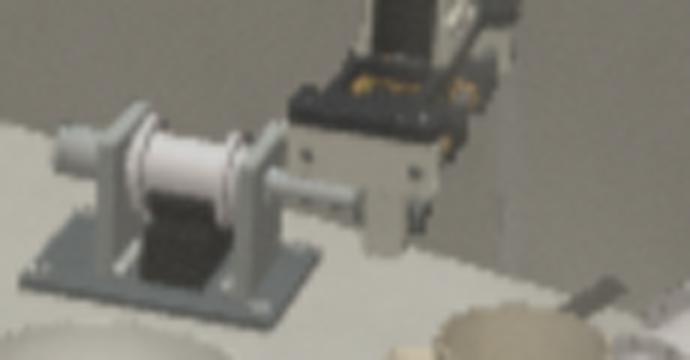

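{"name": "move_arm", "arguments": {
  "commands": [
    [2,-0.4,0,0,0,0,0],
    [2,-0.8,0,0,0,0,0],
    [2,-1.2,0,0,0,0,0],
    [2,-1.6,0,0,0,0,0],
    [2,-2,0,0,0,0,0],
    [2,-2.4,0,0,0,0,0],
    [2,-2.4,0,0,0,0,0],
    [2,-2.4,0,0,0,0,0]
  ]
}}

```text
clock: 20.1
tool_pos: [0.5487, -0.2138, 0.0456]
orientation: [-180.0, 0.0, -163.8]
force: [0.3, 0.6, -2.3]
opening: 0.0251
```

Run:
```python
from h import *
snap('scene','s14');crop('s14',270,140,385,200,6,'c18')
to([.5932-.9603*.022,-.2006-.279*.022,.0456],-163.8)
```

```text
at [ 0.5486 -0.2138  0.0457] [-1.7999e+02  3.0000e-02 -1.6379e+02] F [-0.1  0.3 -2. ] op 0.0249 t 20.15 
 shift cm [-2.45  0.03  0.01] rot [-0.  0.  0.] deg 0.0 rows>= 0.39
```

View pics/c18.png

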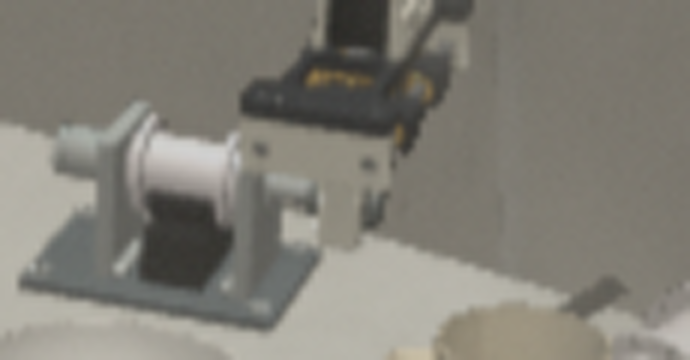

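{"name": "move_arm", "arguments": {
  "commands": [
    [2,-0.3,0,0,0,0,0],
    [2,-0.6,0,0,0,0,0],
    [2,-0.9,0,0,0,0,0],
    [2,-1.2,0,0,0,0,0],
    [2,-1.5,0,0,0,0,0],
    [2,-1.8,0,0,0,0,0],
    [2,-2,0,0,0,0,0],
    [2,-2,0,0,0,0,0]
  ]
}}

```text
clock: 21.15
tool_pos: [0.568, -0.2082, 0.0456]
orientation: [-180.0, 0.0, -163.8]
force: [0.3, -0.3, -3.3]
opening: 0.0249
```

{"name": "move_arm", "arguments": {
  "commands": [
    [2,-0.1,0,0,0,0,0],
    [2,-0.2,0,0,0,0,0],
    [2,-0.3,0,0,0,0,0],
    [2,-0.3,0,0,0,0,0],
    [2,-0.3,0,0,0,0,0],
    [2,-0.3,0,0,0,0,0],
    [2,-0.3,0,0,0,0,0],
    [2,-0.3,0,0,0,0,0]
  ]
}}

```text
clock: 22.15
tool_pos: [0.5706, -0.2074, 0.0456]
orientation: [-180.0, 0.0, -163.8]
force: [0.6, -0.1, -3.3]
opening: 0.0252
```

Run:
```python
from h import *
snap('scene','s15');crop('s15',270,140,385,200,6,'c19');snap('wrist','w15')
to([.5932-.9603*.022,-.2006-.279*.022,.0456],-163.8)
```

```text
at [ 0.5706 -0.2074  0.0456] [-1.8000e+02  1.0000e-02 -1.6379e+02] F [-0.4 -0.3 -2.7] op 0.0255 t 22.25 
 shift cm [-0.16  0.02 -0.  ] rot [-0.  0.  0.] deg 0.0 rows>= 0.03
```

View pics/c19.png

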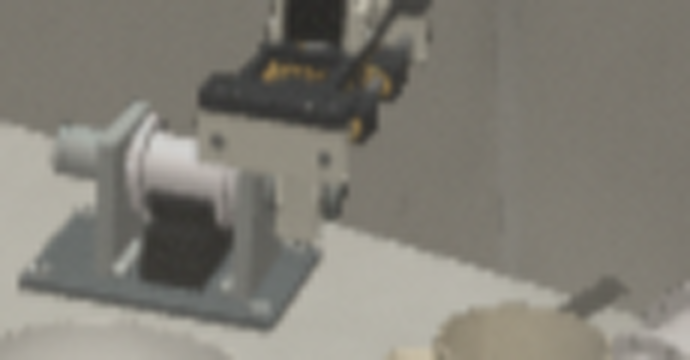

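View pics/w15.png

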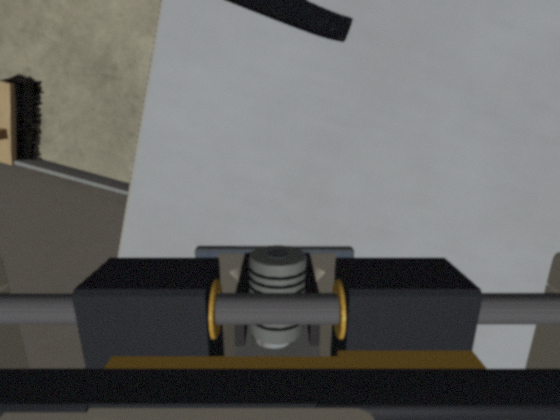

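{"name": "move_arm", "arguments": {
  "commands": [
    [2,-0.05,0,0,0,0,0],
    [2,-0.1,0,0,0,0,0],
    [2,-0.15,0,0,0,0,0],
    [2,-0.2,0,0,0,0,0],
    [2,-0.25,0,0,0,0,0],
    [2,-0.3,0,0,0,0,0],
    [2,-0.3,0,0,0,0,0],
    [2,-0.3,0,0,0,0,0]
  ]
}}

```text
clock: 23.25
tool_pos: [0.5724, -0.2068, 0.0454]
orientation: [180.0, -0.1, -163.8]
force: [-4.6, -1.9, -0.2]
opening: 0.0254
```

{"name": "move_arm", "arguments": {
  "commands": [
    [2,-0.05,0,0,0,0,0],
    [2,-0.1,0,0,0,0,0],
    [2,-0.15,0,0,0,0,0],
    [2,-0.2,0,0,0,0,0],
    [2,-0.25,0,0,0,0,0],
    [2,-0.3,0,0,0,0,0],
    [2,-0.3,0,0,0,0,0],
    [2,-0.3,0,0,0,0,0]
  ]
}}

```text
clock: 24.25
tool_pos: [0.5725, -0.2067, 0.0452]
orientation: [179.9, -0.4, -163.8]
force: [-12.2, -5.2, 5.7]
opening: 0.0249
```

Run:
```python
from h import *
snap('wrist','w16');snap('scene','s16');crop('s16',285,150,345,190,12,'c20');crop('w16',220,230,340,350,6,'c21')
to([.5932-.9603*.022,-.2006-.279*.022,.0456],-163.8)
```

```text
at [ 0.5725 -0.2067  0.0452] [ 179.92   -0.36 -163.85] F [-11.8  -5.2   4.4] op 0.0253 t 24.35 
 shift cm [ 0.04  0.01 -0.04] rot [ 0.001 -0.006 -0.001] deg 0.4 rows>= 0.01
```

View pics/c20.png

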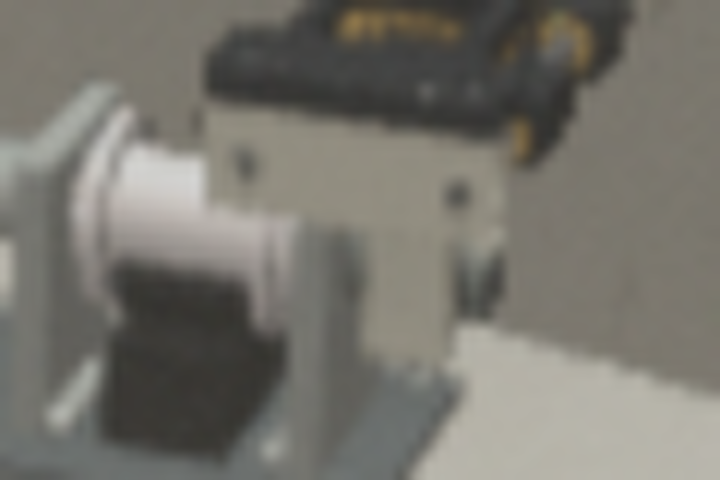

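View pics/c21.png

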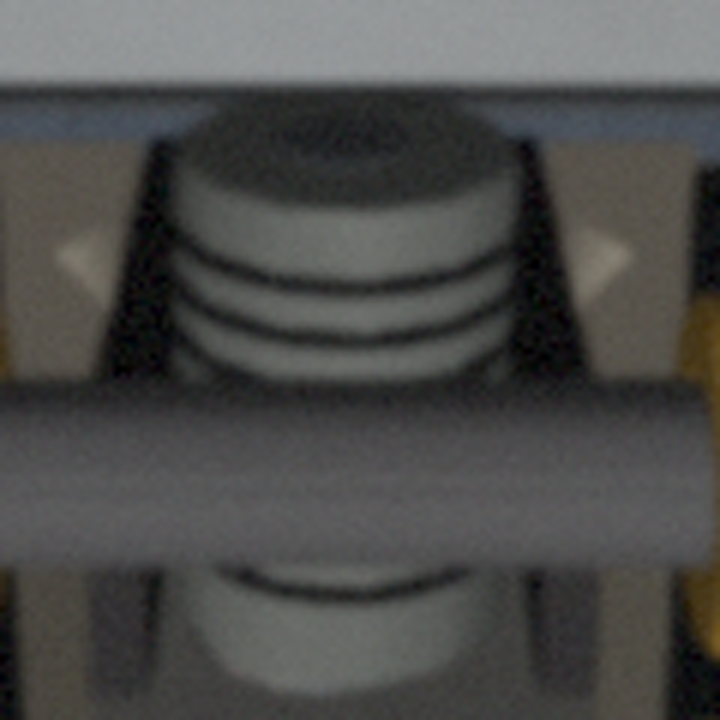

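{"name": "move_arm", "arguments": {
  "commands": [
    [2,0.2,0,0,0,0,0],
    [2,0.3,0,0,0,0,0],
    [3,0.3,0,0,0,0,0],
    [5,0.3,0,0,0,0,0],
    [5,0.3,0,0,0,0,0],
    [5,0.3,0,0,0,0,0],
    [5,0.3,0,0,0,0,0],
    [5,0.3,0,-1,0,0,0]
  ]
}}

```text
clock: 25.35
tool_pos: [0.5728, -0.2065, 0.0552]
orientation: [180.0, -0.1, -163.8]
force: [0.2, -0.2, -0.3]
opening: 0.0502
```

{"name": "move_arm", "arguments": {
  "commands": [
    [5,0,0,-3,0,0,0],
    [5,0,0,-7,0,0,0],
    [5,-1,4,-13,0,0,0],
    [5,-4,6,-18,0,0,0],
    [5,-7,6,-22,0,0,0],
    [5,-7,6,-22,0,0,0],
    [5,-7,6,-22,0,0,0],
    [5,-7,6,-22,0,0,0]
  ]
}}

```text
clock: 26.35
tool_pos: [0.6228, -0.1297, 0.2745]
orientation: [180.0, -0.1, -163.8]
force: [-0.3, 0.5, -0.1]
opening: 0.0498
```

Run:
```python
from h import *
s=snap('wrist','w17');snap('scene','s17');crop('s17',255,140,345,200,8,'c22')
to([.5932-.9603*.022,-.2006-.279*.022,.0456],-163.8)
a=np.array([.9603,.279,0]);H=np.array([.5932,-.2006,.065])
print(proj(s,H),proj(s,H-a*.038))
```

```text
at [ 0.6231 -0.1298  0.2747] [ 1.7998e+02 -9.0000e-02 -1.6383e+02] F [-0.   0.4 -0.8] op 0.0499 t 26.45 
 shift cm [ 7.01 -5.98 22.92] rot [ 0.    -0.002 -0.   ] deg 0.1 rows>= 3.95
[220.47706509 140.35400657] [218.74755744 102.57957315]
```

View pics/w17.png

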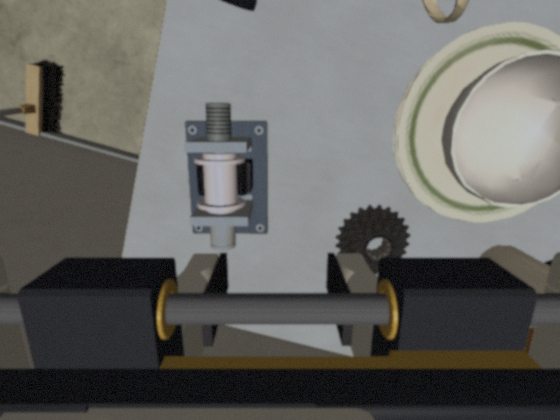

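View pics/c22.png

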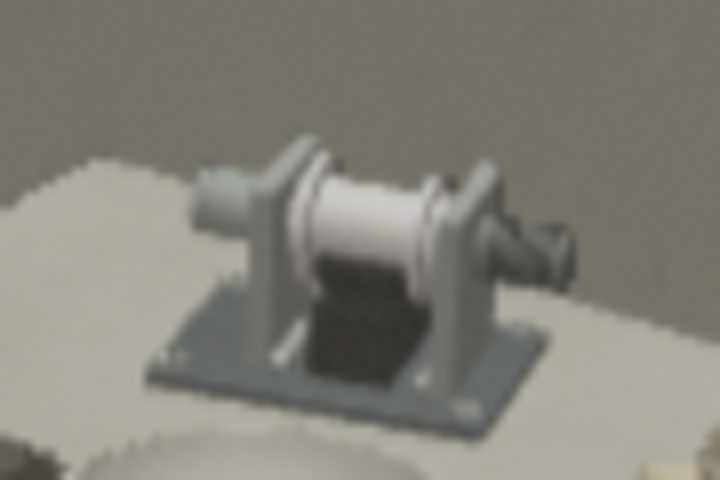

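Run:
```python
from h import *
crop('w17',175,90,280,180,7,'c23')
s=load('w17');a=np.array([.9603,.279,0]);H=np.array([.5932,-.2006,.065])
for g in(0,3,6): print(g,(proj(s,H-a*(.038+g/1000)+[0,0,.013])-(175,90))*7,(proj(s,H-a*(g/1000)+[0,0,.013])-(175,90))*7)
```

```text
0 [291.2152274  85.5220071] [304.21955807 359.4980918 ]
3 [290.15317386  63.14659404] [303.22218073 338.48528115]
6 [289.08574831  40.65800293] [302.21991511 317.36948386]
```

View pics/c23.png

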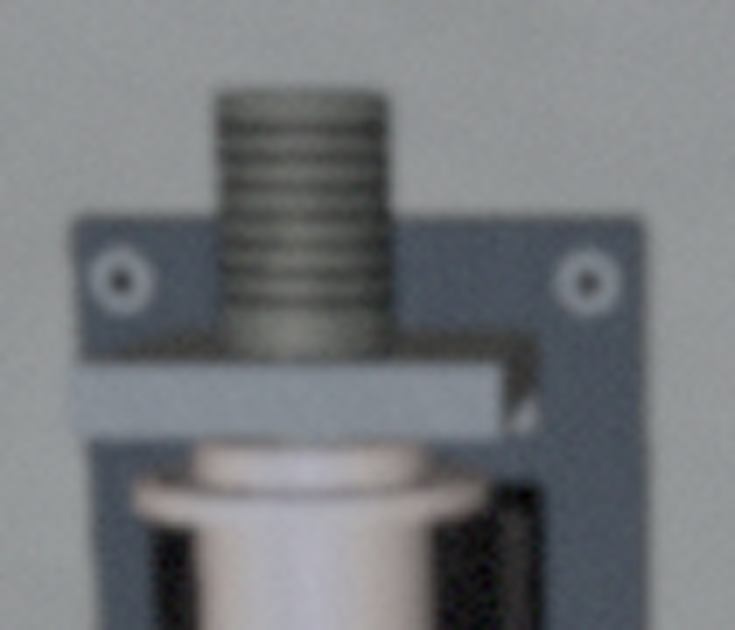

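```bash
python3 -c "
from h import *
print(sensors.get_obs()['qvel'].round(2)); print(job.close_job())"
```

```text
[ 0.01  0.08  0.36  0.11 -0.17 -0.  ]
the job is handed in; nothing more can be done
None
```

I took the axle out of the rack and pushed it through the front plate and hub into the rear plate. I gripped the shank for the first part, let go, then gripped and levelled the knob to push it home. I then released it, backed the arm clear and handed the job in at about 26.5 s.

**Last checks:**
- **Fit:** the push met a firm stop at about 13 N. The final wrist picture shows the knob's rear end within about 1 mm of the predicted home position and in line with the hole.
- **Surroundings:** the hub sits in its cradle. The freewheel, the tape roll and the oil bottle were not touched on any move, nor was the tyre lever.
- **Not directly seen:** I could not see the tip inside the tube, so the depth is judged from the knob end and the stop.
- **Disagreements:** the top camera differed from the wrist camera by about 3 mm, and I went with the wrist camera. A picture-based estimate of the axle's height and tilt in the grip was unreliable (about 5 mm and 2.5 degrees off), so I did not use it. One viewing move went the wrong way and cost about 1 s.

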